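Isolate and pin the board jig shut

TASK

First throw the red toggle of the supply isolator over to its white dot (off), and then swing the jig's open pink lid over until it comes down on the circuit board. Take the blue-handled steel pin from its holder, push it through the lid's hole into the hole of the base, and press on it until its collar has pushed the lid fully shut against the springs. Finish while still holding the pin pressed down, so that the lid stays shut; leave the gearmotor, the screwdriver and the battery pack undisturbed.

Things in the scene. Friction and masses are not known exactly. Their poses are not given: they have to be found in the camera images.
- jig: Clamshell jig, fixed: aluminium base 150 x 150 x 50 mm, origin at the centre of its underside, z up. x runs along the hinge; the hinge is on the +y side, the pin hole near the -y side. In a recess in its top lies a green circuit board on springs; its two brass-topped posts stand 4 mm above the base's top, 58 mm from the hinge line.
- lid_hinge (a point): Point on the hinge line, in its middle, at the height of the base's top (z 50 mm, 70 mm to +y of the jig's centre). The hinge line is along the jig's x.
- lid (a joint): Lid angle, rad: 0 fully shut (flat on the base), 1.57 upright, 1.9 the stop, leaning to the jig's +y; starts at 1.6 to 1.8. Friction holds it when about upright (1.3 to 1.8); tipped below 1.2 it falls by itself in 1 to 2 s and rests ajar, at about 0.06, on the sprung posts. From there 4 to 6 N straight down at its hole shuts it fully; let go, it rises again.
- lid_edge (a point): Middle of the free edge of the pink lid, at half its thickness. The lid is a plate 150 mm wide (along the hinge) and 10 mm thick, that reaches 150 mm from the hinge line; 0.25 kg.
- lid_hole (a point): Centre of the lid's hole at the lid's outer face (its upper face when shut), 128 mm from the hinge line, in the middle of the width. The hole is 13 mm across, right through the 10 mm lid, with a 2 mm chamfer.
- base_hole (a point): Mouth of the hole in the base's top, 13 mm across with a 2 mm chamfer, 34 mm deep, 58 mm to -y of the jig's centre. It lies right under the lid's hole when the lid is shut.
- holder: Black holder block for the pin, fixed, 45 x 45 x 45 mm, origin at the centre of its underside; one 13 mm hole 38 mm deep in the middle of its top, in which the pin stands upright.
- pin: Steel locking pin, loose, upright, about 0.09 kg, 74 mm long. Origin at the tip, z towards the handle: tapered 10 mm shaft from 0 to 34 mm, collar 28 mm in diameter from 34 to 40 mm, blue round handle 22 mm in diameter from 40 to 74 mm. In the holder the collar rests on the holder's top. With the lid shut and the collar on it, the tip is 24 mm below the base's top.
- pin_tip (a point): Tip (lower end) of the pin, on its axis.
- pin_grip (a point): Point on the pin's axis 62 mm above the tip (12 mm below the handle's top), where the handle is held from above.
- isolator: Grey isolator box, fixed, 90 (x) x 60 (y) x 50 mm, origin at the centre of its underside. On its top an orange dot at the +x end marks on, a white dot at the -x end marks off; the toggle swings between them along the box's x.
- toggle (a joint): Lean of the toggle, rad: +0.55 on (towards the orange dot, box +x; as it starts), -0.55 off (towards the white dot, box -x). An over-centre spring snaps it to either end; pushing the tip takes 1 to 2 N. It turns about the box's y axis, 45 mm above the box's underside.
- toggle_tip (a point): Centre of the toggle's red cross-bar, 65 mm from its pivot; the bar is 20 mm in diameter, 26 mm long along the box's y, on a 10 mm steel stem.
- gearmotor: Bystander: yellow gearmotor lying on the bench, 86 x 22 x 20 mm, origin at the centre of its underside. Leave it alone.
- screwdriver: Bystander: blue screwdriver lying on the bench, about 200 mm long along its x. Leave it alone.
- batteries: Bystander: pack of four batteries, 62 x 58 x 20 mm, origin at the centre of its underside. Leave it alone.
Things that resemble listed ones, but are neither listed nor needed, are in the scene too. There is more than one size of the jig; the one meant has the size given above.

How it is judged:
By the outcome, as a careful person would: the job done as asked, in the order asked, and still so for the second after the job is handed in, while the arm keeps its last pose, push and grip.
It also fails if it takes over 64 s, if anything falls off the work surface, if the arm or the gripper's body presses on something with over 40 N, if the wrist force passes 120 N, or if a joint passes its speed limit or range.

ROBOT

A 7-joint arm with a two-finger parallel gripper is mounted at the origin on the work surface. World frame = base frame: x ahead of the robot, y to its left, z up, the work surface at z = 0. Lengths are in m, angles in rad, forces in N, time in s.
With the tool pointing down it reaches from about 0.4 to 0.85 m from the base axis. Payload 4.5 kg.
Tool frame: the origin (TCP) lies where the fingers leave the gripper's body, on its centre line; the fingertips stand 64 mm ahead of it and the grasp point (between the pads) lies 45 mm ahead of it; z points along the fingers, y is the line along which they close (so a half turn about z gives the same grasp; the last joint's range is limited). The gripper opens to 88 mm and grips with 3 to 60 N. Pads are 18 mm wide; open, the fingers measure 123 mm over their backs; the gripper's body (75 mm by 187 mm) begins 45 mm behind the grasp point.
Start: joints at [1.298, 0.689, -0.195, 1.565, 0.157, 0.902, -0.215], TCP at [0.189, -0.596, 0.303] pointing down, gripper open.
Joint ranges: [-3.01, 3.01], [-0.46, 2.08], [-1.47, 1.51], [0.13, 2.56], [-1, 4.14], [0.04, 2.09], [-2.66, 2.66]. Speed limits (rad/s): [2.57, 2.57, 3.14, 3.14, 3.14, 3.14, 3.14].

INTERFACE

Orientations are given as a unit quaternion [x, y, z, w].
In Python, from plant import r gives the robot as it stands.
- The arm moves only by the tool play_rows, never from a script. Its arguments are lists of equal length, an entry for each row: "translation": the shift along the tool's x, y, z in m, a list of three; "delta_rot": the turn, a rotation vector about the tool's x, y, z in degrees, a list of three; "grip": the opening, from -1 (shut) to 1 (fully open). In form: {"translation": [[x, y, z], ...], "delta_rot": [[rx, ry, rz], ...], "grip": [grip, ...]}. A call has 1 to 20 rows; each row shifts and turns the commanded pose from where the row before left it, along the tool's axes as they then stand; what a row does not reach is not made up. A row lasts 1/8 s, in which the tool goes at most 62.5 mm and 10.7 degrees, less where a joint would pass 70% of its speed; a pose out of reach is approached as far as the arm can. A call with a gripper value outside its range is refused whole. The fingers move at their own pace and stop on an object; "squeeze" is the grip in N (left out, the last holds). Time passes only in rows, so rows that do not move let the fingers close. It gives the time, the measured TCP pose, the force, the opening and the grip force at its end, in the units of the state.
- r.get_state(): the state, without advancing time (a new reading comes with each control period).
- r.snapshot(name): name is "scene" or "top" or "wrist"; returns the picture (384x512x3 uint8, blue, green, red); there is no depth.
- r.get_calibration(name): a dict with "intrinsics" (3x3 intrinsics, pixels), "eye" and "rotation" of the camera in the world. Camera axes: x right, y up, looking along -z (the intrinsics and any distortion apply to the point x, -y, -z); pixel columns grow to the right and rows downward; lengths in m; the calibration is good to about 2 mm. A picture is of the moment at which its call begins: read the wrist's pose just before it. get_calibration takes no time and is no camera call; for the wrist camera it gives the pose at the moment of the call.
- r.finish_job(): hands the job in; it is judged then, once.
Trained networks look in the newest picture that a camera, given by its name, has taken for a name from the list of things; names that differ only in an ending like _2 or _b are one class to them, and where a whole thing is asked for, a point or a joint stands for the part that bears it (a point fixed in the world has none). Each returns a list of dicts, best first, with "confidence" (0 to 1); they miss things now and then, are a little off and sometimes report something else, mostly with a low value. They report only what shows in the picture. A call takes as long as a camera call. They do not tell look-alikes from the thing itself.
- r.look_for(camera, target): "point" ([x, y, z] in m, in world coordinates, good to about 4 mm: the middle of the surface that is visible of it).
- r.silhouettes(camera, target): "pixels" (384x512 bool, what is visible of it).
The state is a dict: "clock": time; "q": joint angles; "qd": joint speeds; "joint_torque": joint torques, N m; "tool_pos": TCP position; "eef_rot": TCP orientation; "contact_force": force on the tool from outside, world axes, zero at the start; "moment": the same for the moment, N m; "opening": opening from 0.0 (shut) to 1.0 (fully open); "finger_force": force on a finger pad.
Only numpy, scipy, OpenCV 4.12 (cv2) and the standard library are available. Lean on these libraries where they do the work, as an engineer would, in place of code of your own. Each camera call takes 0.05 s, during which the arm holds its last target. There are 200 camera calls.

## Working session

There is one attempt and no reset: what is moved stays moved. The work goes in short steps, Python scripts to look and compute and a tool call to move; the robot and the scene stay as the last step left them, time stands still between calls to the robot, and variables do not carry over. Pictures are saved under pics/ and viewed, at most 10 in all, crops included, and the job is handed in when it is done.

Besides the shell and the picture viewer there is one more tool, called after "Request:" in YAML: its name, and indented under it one key for each argument. play_rows: Moves the arm, as the interface text tells. Its arguments: {"type":"object","properties":{"translation":{"type":"array","items":{"type":"array","items":{"type":"number"}}},"delta_rot":{"type":"array","items":{"type":"array","items":{"type":"number"}}},"grip":{"type":"array","items":{"type":"number"}},"squeeze":{"type":"number"}},"required":["translation","delta_rot","grip"]}

```bash
ls; mkdir -p pics; python3 - <<'E'
from plant import r
import cv2,numpy as np
print(r.get_state())
for c in ("scene","top"):
    im=r.snapshot(c); cv2.imwrite(f"pics/{c}0.png",im)
    k=r.get_calibration(c); print(c,k)
    for t in ("jig","lid","lid_edge","lid_hole","base_hole","holder","pin","pin_grip","isolator","toggle_tip","gearmotor","screwdriver","batteries"):
        for d in r.look_for(c,t)[:4]: print(c,t,np.round(d["point"],3),round(d["confidence"],2))
E
```

```text
pics
{'clock': 0.0, 'q': array([ 1.29777998,  0.68996423, -0.19451076,  1.56636615,  0.15730142,
        0.90251378, -0.21510931]), 'qd': array([-0.00024092, -0.00097168, -0.00163559, -0.00040678,  0.00013279,
       -0.00060136,  0.00029857]), 'joint_torque': array([ 3.97643298e-04, -5.27557325e+01, -1.26726955e+00, -1.53429294e+01,
       -5.27375902e-02,  6.55574055e-03,  1.71024426e-04]), 'tool_pos': array([ 0.18856288, -0.59532028,  0.30191629]), 'eef_rot': array([ 9.88249775e-01,  1.52844752e-01, -2.12584021e-04, -9.05170754e-04]), 'contact_force': array([ 0.33770633, -0.32556752,  1.04919911]), 'moment': array([ 0.01281858,  0.03583128, -0.04932723]), 'finger_force': 0.0, 'opening': 1.0008013015355717}
scene {'intrinsics': array([[408.35194972,   0.        , 254.40251481],
       [  0.        , 408.35194972, 188.75520334],
       [  0.        ,   0.        ,   1.        ]]), 'eye': array([ 0.95733111, -0.27736509,  0.87108056]), 'rotation': array([0.26665386, 0.14311896, 0.43287259, 0.84913721])}
scene jig [0.557 0.186 0.05 ] 0.89
scene jig [0.293 0.208 0.085] 0.76
scene jig [
[... 1450 characters left out ...]
0.728 -0.068  0.021] 0.18
top lid_edge [0.532 0.228 0.146] 0.86
top lid_edge [0.576 0.38  0.038] 0.73
top lid_edge [0.269 0.242 0.082] 0.58
top lid_hole [0.579 0.381 0.037] 0.9
top lid_hole [0.534 0.225 0.144] 0.67
top base_hole [0.576 0.376 0.04 ] 0.76
top base_hole [0.545 0.17  0.051] 0.74
top base_hole [0.272 0.235 0.08 ] 0.7
top holder [ 0.504 -0.321  0.042] 0.66
top pin_grip [ 0.508 -0.324  0.081] 0.66
top isolator [ 0.497 -0.09   0.05 ] 0.97
top toggle_tip [ 0.527 -0.092  0.11 ] 0.52
top gearmotor [ 0.728 -0.07   0.02 ] 0.72
top screwdriver [ 0.778 -0.284  0.023] 0.89
top batteries [0.531 0.228 0.142] 0.72
top batteries [0.745 0.118 0.018] 0.65
top batteries [ 0.506 -0.321  0.08 ] 0.61
```

View pics/scene0.png

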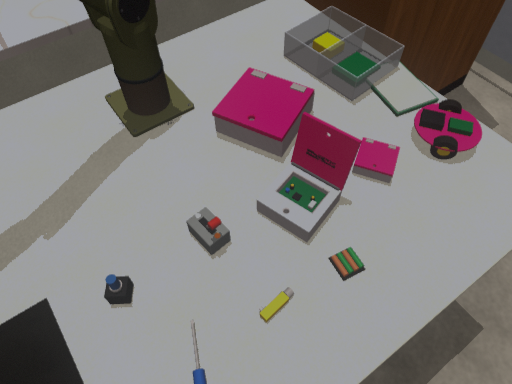

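View pics/top0.png

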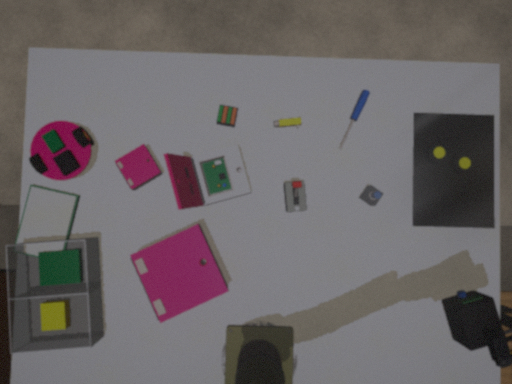

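The wanted jig is the open one at scene (300,200) / top (210,178). Its look-alikes are the large shut jig at scene (262,105) / top (180,272) and the small shut jig at scene (377,158) / top (138,166). The isolator is at scene (208,230) / top (295,195), and the holder with the pin at scene (118,290) / top (371,195). The blue thing at top (462,295) is the gripper, and the screwdriver is at scene (199,370). One close crop next, to confirm the choice and pick corners.

```bash
python3 - <<'E'
import cv2,numpy as np
s=cv2.imread("pics/scene0.png");t=cv2.imread("pics/top0.png")
def c(im,x,y,w,h,W,H): return cv2.resize(im[y:y+h,x:x+w],(W,H),interpolation=cv2.INTER_CUBIC)
# scale 4: scene jig 100x75 ; 
A=np.hstack([c(s,254,112,110,126,330*1,378),c(t,155,140,105,75,470,336).copy() if 0 else cv2.copyMakeBorder(c(t,158,140,100,75,400,300),0,78,0,0,0)])
B=np.hstack([c(s,180,200,60,55,240,220),c(t,275,170,45,55,180,220),c(s,95,265,50,55,200,220),cv2.copyMakeBorder(c(t,352,178,40,55,110,151),0,69,0,0,0)])
print(A.shape,B.shape)
cv2.imwrite("pics/crop1.png",np.vstack([A,B]))
E
```

```text
(378, 730, 3) (220, 730, 3)
```

View pics/crop1.png

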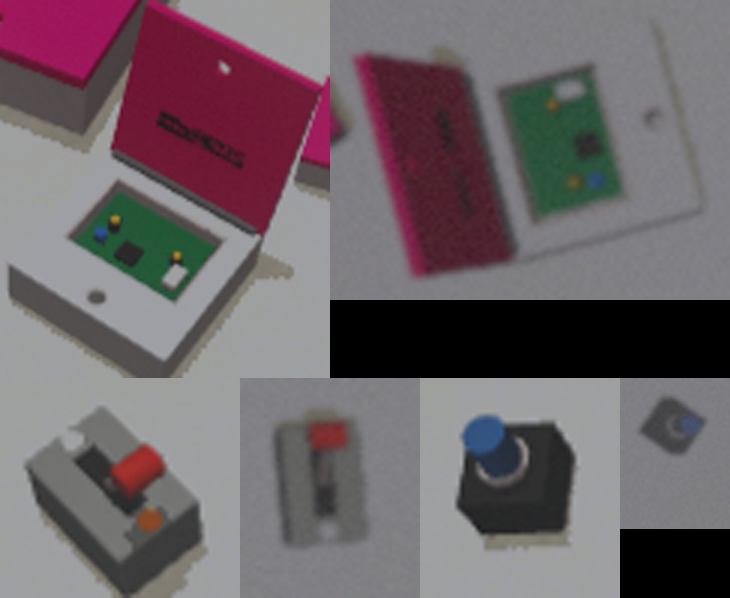

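The crop confirms the open jig of 150 mm size, with its base hole at scene (286,211) / top (239,170). The toggle leans to the orange dot at scene (214,223) / top (297,184), and the pin's handle is at scene (111,279) / top (377,195).

```bash
cat > h.py <<'E'
import numpy as np
from scipy.spatial.transform import Rotation as R
from plant import r
def ray(k,uv):
    K=k["intrinsics"]; d=np.linalg.solve(K,[uv[0],uv[1],1.]); q=R.from_quat(k["rotation"]).as_matrix() if np.size(k["rotation"])==4 else np.array(k["rotation"])
    d=q@(d*[1,-1,-1]); return np.array(k["eye"]),d/np.linalg.norm(d)
def tri(rays):
    A=sum(np.eye(3)-np.outer(d,d) for e,d in rays); b=sum((np.eye(3)-np.outer(d,d))@e for e,d in rays)
    p=np.linalg.solve(A,b); return p,max(np.linalg.norm((np.eye(3)-np.outer(d,d))@(p-e)) for e,d in rays)
def atz(k,uv,z):
    e,d=ray(k,uv); return e+d*(z-e[2])/d[2]
def px(k,p):
    q=R.from_quat(k["rotation"]).as_matrix(); c=q.T@(np.array(p)-k["eye"]); u=k["intrinsics"]@(c*[1,-1,-1]); return u[:2]/u[2]
E
python3 - <<'E'
from h import *
np.set_printoptions(precision=4,suppress=True)
S=r.get_calibration("scene");T=r.get_calibration("top")
P=dict(base_hole=((286,210.7),(238.75,169.5)),corn_a=((309,232.7),(239.25,145)),corn_b=((256.7,200.3),(251.25,192)),tog=((214.25,223),(297,184.25)),pin=((111,278.75),(377.5,194.7)))
for n,(a,b) in P.items(): print(n,*tri([ray(S,a),ray(T,b)]))
for n,z in (("base_hole",.05),("corn_a",.05),("corn_b",.05),("pin",.085),("tog",.1)): print(n,atz(S,P[n][0],z),atz(T,P[n][1],z))
# isolator top corners scene: 
for n,p in dict(L=(26,465),top=(100,407),rt=(200,500),bot=(125,558),orange=(150,520),white=(73,440)).items(): print(n,atz(S,(180+p[0]/4,200+(p[1]-378)/4),.05))
print('lid hinge rt',atz(S,(254+262/3,112+236/3),.05),atz(T,(204.25,205.5),.05))
print(r.get_calibration("wrist"))
E
```

```text
base_hole [0.5768 0.0757 0.0506] 0.0006554049571186557
corn_a [0.6525 0.0788 0.0503] 0.003744416062149352
corn_b [0.5109 0.037  0.0493] 0.0012493796771697256
tog [ 0.534  -0.093   0.1039] 0.001101043255204778
pin [ 0.5109 -0.3303  0.0862] 0.0008437833467259591
base_hole [0.5769 0.0765 0.05  ] [0.5765 0.0751 0.05  ]
corn_a [0.6544 0.0821 0.05  ] [0.6502 0.0758 0.05  ]
corn_b [0.5119 0.0378 0.05  ] [0.5102 0.036  0.05  ]
pin [ 0.5107 -0.3296  0.085 ] [ 0.5107 -0.3315  0.085 ]
tog [ 0.5324 -0.0912  0.1   ] [ 0.5337 -0.0944  0.1   ]
L [ 0.4637 -0.1296  0.05  ]
top [ 0.455  -0.0735  0.05  ]
rt [ 0.5431 -0.0605  0.05  ]
bot [ 0.5492 -0.1153  0.05  ]
orange [ 0.5371 -0.0908  0.05  ]
white [ 0.4653 -0.0986  0.05  ]
lid hinge rt [0.6113 0.2214 0.05  ] [0.4663 0.1745 0.05  ]
{'intrinsics': array([[284.5868,   0.    , 259.1247],
       [  0.    , 284.5868, 193.8549],
       [  0.    ,   0.    ,   1.    ]]), 'eye': array([ 0.2597, -0.5739,  0.383 ]), 'rotation': array([-0.1185,  0.0873, -0.5844,  0.798 ])}
```

Heights agree with the text: base top 0.050, handle top 0.086, toggle 0.104. Jig yaw is about 16.4°, isolator yaw about 8°. I'll go to the toggle's orange side with the fingers closed.

Request:
play_rows:
  translation:
    - [0,0,0]
    - [0.0285,-0.0281,0]
    - [0.0285,-0.0281,0]
    - [0.0285,-0.0281,0]
    - [0.0285,-0.0281,0]
    - [0.0285,-0.0281,0]
    - [0.0285,-0.0281,0]
    - [0.0285,-0.0281,0]
    - [0.0285,-0.0281,0]
    - [0.0285,-0.0281,0]
    - [0.0285,-0.0281,0]
    - [0.0285,-0.0281,0]
    - [0.0285,-0.0281,0]
    - [0.0285,-0.0281,0]
    - [0.0285,-0.0281,0]
    - [0.0285,-0.0281,0]
    - [0.0285,-0.0281,0]
    - [0,0,0.03]
    - [0,0,0.03]
    - [0,0,0]
  delta_rot:
    - [0,0,9.6]
    - [0,0,0]
    - [0,0,0]
    - [0,0,0]
    - [0,0,0]
    - [0,0,0]
    - [0,0,0]
    - [0,0,0]
    - [0,0,0]
    - [0,0,0]
    - [0,0,0]
    - [0,0,0]
    - [0,0,0]
    - [0,0,0]
    - [0,0,0]
    - [0,0,0]
    - [0,0,0]
    - [0,0,0]
    - [0,0,0]
    - [0,0,0]
  grip: [-1,-1,-1,-1,-1,-1,-1,-1,-1,-1,-1,-1,-1,-1,-1,-1,-1,-1,-1,-1]
  squeeze: 20

```text
clock: 3.9
tool_pos: [0.5767, -0.087, 0.2409]
eef_rot: [0.998, 0.07, -0.002, -0.0]
contact_force: [-0.3, -0.7, 0.4]
opening: 0.001
finger_force: 0.0
```

Request:
play_rows:
  translation:
    - [0,0,0.023]
    - [0,0,0.023]
    - [0,0,0.023]
    - [0,0,0.023]
    - [-0.012,0,0]
    - [-0.012,0,0]
    - [-0.012,0,0]
    - [-0.012,0,0]
    - [-0.012,0,0]
    - [-0.012,0,0]
    - [-0.012,0,0]
    - [0,0,0]
    - [0,0,0]
  delta_rot:
    - [0,0,0]
    - [0,0,0]
    - [0,0,0]
    - [0,0,0]
    - [0,0,0]
    - [0,0,0]
    - [0,0,0]
    - [0,0,0]
    - [0,0,0]
    - [0,0,0]
    - [0,0,0]
    - [0,0,0]
    - [0,0,0]
  grip: [-1,-1,-1,-1,-1,-1,-1,-1,-1,-1,-1,-1,-1]

```text
clock: 5.52
tool_pos: [0.4942, -0.099, 0.1504]
eef_rot: [0.998, 0.07, -0.001, -0.0]
contact_force: [-0.5, -0.5, -1.1]
opening: 0.003
finger_force: 0.0
```

```bash
python3 - <<'E'
from h import *
import cv2
np.set_printoptions(precision=4,suppress=True)
for c in ("scene","top"):
    cv2.imwrite(f"pics/{c}1.png",r.snapshot(c))
    for d in r.look_for(c,"toggle_tip")[:2]: print(c,d["point"],d["confidence"])
# lid edge corners from crop: inner-face corners
S=r.get_calibration("scene");T=r.get_calibration("top")
h=np.array([.5407,.1985,.05]); X=np.array([.9593,.2823,0]);Y=np.array([-.2823,.9593,0])
for a in (1.6,1.7,1.8):
    for x in (-.075,.075):
        e=np.array([0,0,1])*np.sin(a)*.15-Y*np.cos(a)*.15
        p=h+e+x*X; print(a,x,px(S,p),px(T,p))
E
```

```text
1.6 -0.075 [295.785  119.7953] [193.8281 204.5522]
1.6 0.075 [353.4904 150.1446] [179.2628 148.3919]
1.7 -0.075 [299.4404 116.4363] [188.2496 206.053 ]
1.7 0.075 [356.8688 146.3159] [173.7266 149.9262]
1.8 -0.075 [302.9354 113.6452] [182.8617 207.533 ]
1.8 0.075 [360.0097 143.0606] [168.4025 151.5267]
```

Request:
play_rows:
  translation:
    - [0,0,-0.0375]
    - [0,0,-0.0375]
    - [0,0,-0.0375]
    - [0,0,-0.0375]
    - [0.0143,-0.04,0]
    - [0.0143,-0.04,0]
    - [0.0143,-0.04,0]
    - [0.0143,-0.04,0]
    - [0.0143,-0.04,0]
    - [0.0143,-0.04,0]
    - [0.0143,-0.04,0]
    - [0.0143,-0.04,0]
    - [0.0143,-0.04,0]
    - [0,0,0]
    - [0,0,0]
  delta_rot:
    - [0,0,0]
    - [0,0,0]
    - [0,0,-4.2]
    - [0,0,-4.2]
    - [0,0,0]
    - [0,0,0]
    - [0,0,0]
    - [0,0,0]
    - [0,0,0]
    - [0,0,0]
    - [0,0,0]
    - [0,0,0]
    - [0,0,0]
    - [0,0,0]
    - [0,0,0]
  grip: [-1,-1,-1,-1,-1,-1,-1,-1,-1,-1,-1,-1,-1,-1,-1]

```text
clock: 7.6
tool_pos: [0.5166, 0.2817, 0.3004]
eef_rot: [0.99, 0.142, -0.0, 0.001]
contact_force: [0.4, -0.7, 0.3]
opening: 0.007
finger_force: 0.0
```

```bash
python3 - <<'E'
from h import *
import cv2
np.set_printoptions(precision=4,suppress=True)
s=r.snapshot("scene")
for d in r.look_for("scene","toggle_tip")[:2]: print(d["point"],d["confidence"])
t=r.snapshot("top")
for d in r.look_for("top","toggle_tip")[:2]: print(d["point"],d["confidence"])
z=lambda im,x,y,w,h,f: cv2.resize(im[y:y+h,x:x+w],None,fx=f,fy=f,interpolation=cv2.INTER_CUBIC)
a=z(s,170,100,200,160,2.2);b=z(t,155,130,165,160,2.2); cv2.imwrite("pics/crop2.png",np.hstack([a,b]));print(a.shape,b.shape)
E
```

```text
[0.4753, -0.102, 0.0962] 0.6
[0.5076, -0.3238, 0.0789] 0.49
[0.474, -0.0948, 0.1086] 0.38
(352, 440, 3) (352, 363, 3)
```

View pics/crop2.png

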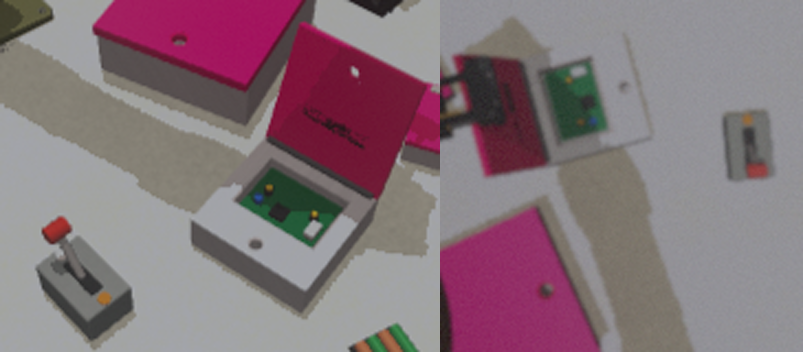

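The toggle now leans to the white side, at scene crop (56,230) and top crop (757,170); the lid is still open with the gripper above and behind it. Next: descend behind the lid and push.

Request:
play_rows:
  translation:
    - [0,0,0.024]
    - [0,0,0.024]
    - [0,0,0.023]
    - [0,0.0125,0]
    - [0,0.0125,0]
    - [0,0.0125,0]
    - [0,0.0125,0]
    - [0,0.0125,0]
    - [0,0.0125,0]
    - [0,0.0125,0]
    - [0,0.0125,0]
    - [0,0.0125,0]
    - [0,0.0125,0]
    - [0,0,0]
  delta_rot:
    - [0,0,0]
    - [0,0,0]
    - [0,0,0]
    - [0,0,0]
    - [0,0,0]
    - [0,0,0]
    - [0,0,0]
    - [0,0,0]
    - [0,0,0]
    - [0,0,0]
    - [0,0,0]
    - [0,0,0]
    - [0,0,0]
    - [0,0,0]
  grip: [-1,-1,-1,-1,-1,-1,-1,-1,-1,-1,-1,-1,-1,-1]

```text
clock: 9.55
tool_pos: [0.5524, 0.1609, 0.2296]
eef_rot: [0.99, 0.141, -0.0, 0.001]
contact_force: [-0.4, -0.2, -0.2]
opening: 0.005
finger_force: 0.0
```

Request:
play_rows:
  translation:
    - [0,0,-0.025]
    - [0,0,-0.025]
    - [-0.012,0.0306,0]
    - [-0.012,0.0306,0]
    - [-0.012,0.0306,0]
    - [-0.012,0.0306,0]
    - [-0.012,0.0306,0]
    - [-0.012,0.0306,0]
    - [-0.012,0.0306,0]
    - [-0.012,0.0306,0]
    - [-0.012,0.0306,0]
    - [-0.012,0.0306,0]
    - [-0.012,0.0306,0]
    - [-0.012,0.0306,0]
    - [-0.012,0.0306,0]
    - [-0.012,0.0306,0]
    - [-0.012,0.0306,0]
    - [0,0,0.03]
    - [0,0,0.03]
    - [0,0,0]
  delta_rot:
    - [0,0,0]
    - [0,0,0]
    - [0,0,0]
    - [0,0,0]
    - [0,0,0]
    - [0,0,0]
    - [0,0,0]
    - [0,0,0]
    - [0,0,0]
    - [0,0,0]
    - [0,0,0]
    - [0,0,0]
    - [0,0,0]
    - [0,0,0]
    - [0,0,0]
    - [0,0,0]
    - [0,0,0]
    - [0,0,0]
    - [0,0,0]
    - [0,0,0]
  grip: [-1,-1,-1,-1,-1,-1,-1,-1,-1,-1,1,1,1,1,1,1,1,1,1,1]

```text
clock: 12.05
tool_pos: [0.5076, -0.3273, 0.2178]
eef_rot: [0.99, 0.143, -0.002, -0.002]
contact_force: [-0.5, 0.6, 0.4]
opening: 0.994
finger_force: 0.0
```

```bash
python3 - <<'E'
from h import *
import cv2
np.set_printoptions(precision=4,suppress=True)
st=r.get_state(); k=r.get_calibration("wrist"); w=r.snapshot("wrist")
print(st["tool_pos"],k["eye"],px(k,[.5109,-.3303,.085]))
for t in("pin","pin_grip","holder"):
    for d in r.look_for("wrist",t)[:2]: print(t,d["point"],d["confidence"])
for d in r.silhouettes("wrist","pin")[:1]:
    m=d["pixels"]; ys,xs=np.nonzero(m); print("pin mask",xs.mean(),ys.mean(),xs.min(),xs.max(),ys.min(),ys.max())
s=r.snapshot("scene")
for d in r.look_for("scene","lid_hole")[:4]: print("lid_hole",d["point"],d["confidence"])
a=cv2.resize(s[100:260,230:390],None,fx=2.4,fy=2.4,interpolation=cv2.INTER_CUBIC)
cv2.imwrite("pics/crop3.png",np.hstack([cv2.resize(w,(416,384)) if 0 else w[:, 96:],a]))
E
```

```text
[ 0.5076 -0.3273  0.2178] [ 0.5793 -0.307   0.2978] [264.0903 201.9281]
pin [0.5163, -0.3289, 0.0838] 0.66
pin_grip [0.5209, -0.3289, 0.0869] 0.85
holder [0.5209, -0.3238, 0.0464] 0.9
pin mask 265.0969337289812 193.89416419386745 250 281 175 214
lid_hole [0.5804, 0.379, 0.0408] 0.84
lid_hole [0.5689, 0.1247, 0.0647] 0.81
lid_hole [0.2796, 0.2224, 0.09] 0.8
```

View pics/crop3.png

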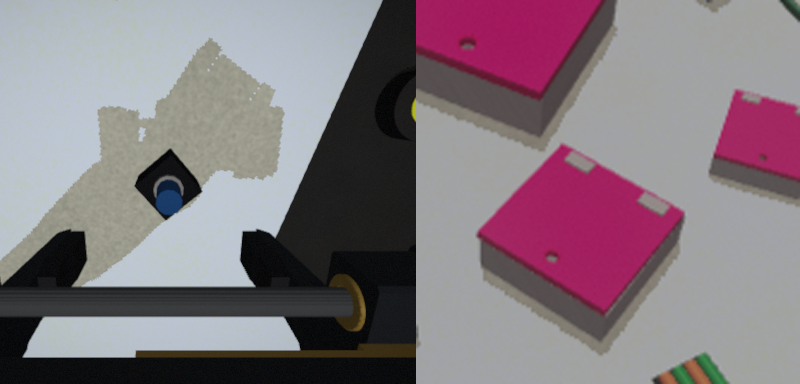

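The lid now lies on the board with its hole at scene (287,207). The pin's handle appears in the wrist view at (264,201), where my estimate predicts it. Descend and grasp.

Request:
play_rows:
  translation:
    - [0.0023,0.0038,0.01]
    - [0,0,0.022]
    - [0,0,0.022]
    - [0,0,0.022]
    - [0,0,0.014]
    - [0,0,0.008]
    - [0,0,0]
    - [0,0,0]
    - [0,0,0]
    - [0,0,0]
    - [0,0,0]
    - [0,0,0]
    - [0,0,0]
    - [0,0,0]
  delta_rot:
    - [0,0,0]
    - [0,0,0]
    - [0,0,0]
    - [0,0,0]
    - [0,0,0]
    - [0,0,0]
    - [0,0,0]
    - [0,0,0]
    - [0,0,0]
    - [0,0,0]
    - [0,0,0]
    - [0,0,0]
    - [0,0,0]
    - [0,0,0]
  grip: [1,1,1,1,1,1,1,-1,-1,-1,-1,-1,-1,-1]
  squeeze: 45

```text
clock: 14.15
tool_pos: [0.512, -0.3313, 0.1217]
eef_rot: [0.99, 0.142, -0.0, -0.0]
contact_force: [-0.6, 0.9, -0.7]
opening: 0.237
finger_force: 45.1
```

Request:
play_rows:
  translation:
    - [0,0,-0.02]
    - [0,0,-0.03]
    - [0,0,-0.035]
    - [0,0,-0.035]
    - [0,0,-0.03]
    - [0.01476,-0.031,0]
    - [0.01476,-0.031,0]
    - [0.01476,-0.031,0]
    - [0.01476,-0.031,0]
    - [0.01476,-0.031,0]
    - [0.01476,-0.031,0]
    - [0.01476,-0.031,0]
    - [0.01476,-0.031,0]
    - [0.01476,-0.031,0]
    - [0.01476,-0.031,0]
    - [0.01476,-0.031,0]
    - [0.01476,-0.031,0]
    - [0,0,0.03]
    - [0,0,0.03]
    - [0,0,0]
  delta_rot:
    - [0,0,0]
    - [0,0,0]
    - [0,0,0]
    - [0,0,0]
    - [0,0,0]
    - [0,0,0]
    - [0,0,0]
    - [0,0,0]
    - [0,0,0]
    - [0,0,0]
    - [0,0,0]
    - [0,0,0]
    - [0,0,0]
    - [0,0,0]
    - [0,0,0]
    - [0,0,0]
    - [0,0,0]
    - [0,0,0]
    - [0,0,0]
    - [0,0,0]
  grip: [-1,-1,-1,-1,-1,-1,-1,-1,-1,-1,-1,-1,-1,-1,-1,-1,-1,-1,-1,-1]

```text
clock: 16.65
tool_pos: [0.5758, 0.0754, 0.211]
eef_rot: [0.99, 0.143, -0.002, 0.0]
contact_force: [0.0, -0.5, -1.2]
opening: 0.24
finger_force: 45.0
```

```bash
python3 - <<'E'
from h import *
import cv2
np.set_printoptions(precision=4,suppress=True)
st=r.get_state(); k=r.get_calibration("wrist"); w=r.snapshot("wrist")
print(st["tool_pos"],st["eef_rot"],st["contact_force"],st["opening"],k["eye"])
M=R.from_quat(st["eef_rot"]); print("tip expected",st["tool_pos"]+M.apply([0,0,.1107]),"px",px(k,st["tool_pos"]+M.apply([0,0,.1107])))
print("lid hole px expected",px(k,[.5766,.0765,.0677]))
for t in("lid_hole","pin_tip"):
    for d in r.look_for("wrist",t)[:2]: print(t,d["point"],d["confidence"])
s=r.snapshot("scene"); S=r.get_calibration("scene"); print(px(S,[.5766,.0765,.0677]))
for t in("lid_hole","pin_tip"):
    for d in r.look_for("scene",t)[:3]: print("scene",t,d["point"],d["confidence"])
a=cv2.resize(s[150:230,250:330],None,fx=4.8,fy=4.8,interpolation=cv2.INTER_CUBIC)
b=cv2.resize(w[100:260,180:340],None,fx=2.4,fy=2.4,interpolation=cv2.INTER_CUBIC)
cv2.imwrite("pics/crop4.png",np.hstack([b,a]))
E
```

```text
[0.5758 0.0754 0.211 ] [ 0.9898  0.1426 -0.0019  0.0002] [ 0.0293 -0.4593 -1.2176] 0.2398496039449827 [0.6474 0.0959 0.291 ]
tip expected [0.5754 0.0753 0.1003] px [258.6444 215.3678]
lid hole px expected [257.7576 199.1454]
lid_hole [0.5846, 0.1363, 0.0644] 0.72
lid_hole [0.3978, 0.2045, 0.0846] 0.69
pin_tip [0.5837, 0.0773, 0.1651] 0.84
[286.3224 206.5777]
scene lid_hole [0.5886, 0.13, 0.0662] 0.87
scene lid_hole [0.5831, 0.3798, 0.0407] 0.69
scene lid_hole [0.255, 0.1913, 0.0922] 0.6
scene pin_tip [0.5846, 0.0747, 0.1422] 0.37
```

View pics/crop4.png

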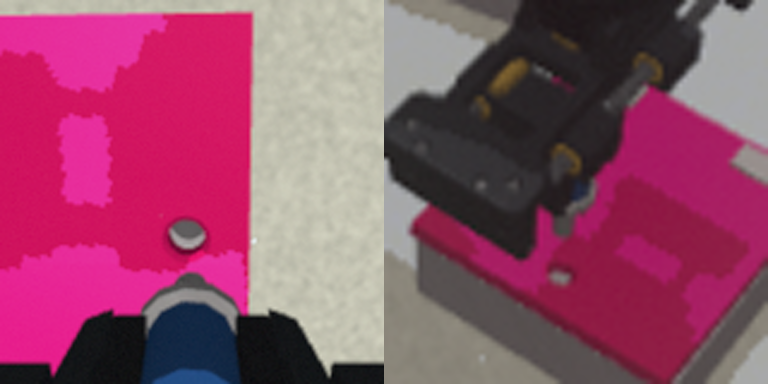

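The hole at wrist (258,198) and the tip at (259,215) lie within about 1 mm of their predictions. I'll make a small correction of 1–2 mm and go down.

Request:
play_rows:
  translation:
    - [0.0018,-0.0005,0.009]
    - [0,0,0.01]
    - [0,0,0.008]
    - [0,0,0.007]
    - [0,0,0.006]
    - [0,0,0.005]
    - [0,0,0]
  delta_rot:
    - [0,0,0]
    - [0,0,0]
    - [0,0,0]
    - [0,0,0]
    - [0,0,0]
    - [0,0,0]
    - [0,0,0]
  grip: [-1,-1,-1,-1,-1,-1,-1]

```text
clock: 17.82
tool_pos: [0.5784, 0.0765, 0.1663]
eef_rot: [0.99, 0.142, -0.0, 0.0]
contact_force: [-0.4, 0.3, -0.9]
opening: 0.236
finger_force: 45.0
```

Request:
play_rows:
  translation:
    - [-0.001,0,0.005]
    - [0,0,0.005]
    - [0,0,0.005]
    - [0,0,0.005]
    - [0,0,0]
  delta_rot:
    - [0,0,0]
    - [0,0,0]
    - [0,0,0]
    - [0,0,0]
    - [0,0,0]
  grip: [-1,-1,-1,-1,-1]

```text
clock: 18.45
tool_pos: [0.5774, 0.0762, 0.1462]
eef_rot: [0.99, 0.142, -0.0, 0.0]
contact_force: [0.0, -0.5, -0.9]
opening: 0.237
finger_force: 45.0
```

The tip is about 15 mm below the base top with no force, so it is in both holes. Press on.

Request:
play_rows:
  translation:
    - [0,0,0.003]
    - [0,0,0.003]
    - [0,0,0.003]
    - [0,0,0]
  delta_rot:
    - [0,0,0]
    - [0,0,0]
    - [0,0,0]
    - [0,0,0]
  grip: [-1,-1,-1,-1]

```text
clock: 18.95
tool_pos: [0.578, 0.0756, 0.1378]
eef_rot: [0.99, 0.142, 0.0, 0.0]
contact_force: [0.8, -1.9, 2.2]
opening: 0.236
finger_force: 45.0
```

Request:
play_rows:
  translation:
    - [0,0,0.001]
    - [0,0,0.001]
    - [0,0,0]
  delta_rot:
    - [0,0,0]
    - [0,0,0]
    - [0,0,0]
  grip: [-1,-1,-1]

```text
clock: 19.32
tool_pos: [0.578, 0.0756, 0.1366]
eef_rot: [0.99, 0.142, 0.001, 0.0]
contact_force: [-0.9, -2.1, 10.2]
opening: 0.238
finger_force: 45.0
```

Request:
play_rows:
  translation:
    - [0,0,0.001]
    - [0,0,0]
    - [0,0,0]
  delta_rot:
    - [0,0,0]
    - [0,0,0]
    - [0,0,0]
  grip: [-1,-1,-1]

```text
clock: 19.7
tool_pos: [0.5781, 0.0756, 0.1364]
eef_rot: [0.99, 0.142, 0.001, 0.001]
contact_force: [-2.2, -2.7, 15.8]
opening: 0.236
finger_force: 45.0
```

```bash
python3 - <<'E'
from h import *
import cv2
st=r.get_state(); print(st["tool_pos"],st["contact_force"],st["opening"])
s=r.snapshot("scene"); w=r.snapshot("wrist"); t=r.snapshot("top")
for c in("scene","top"):
    for d in r.look_for(c,"toggle_tip")[:1]: print(c,d["point"],d["confidence"])
for n in("gearmotor","screwdriver","batteries"):
    for d in r.look_for("scene",n)[:1]: print(n,np.round(d["point"],3),round(d["confidence"],2))
a=cv2.resize(s[150:250,240:340],None,fx=3.84,fy=3.84,interpolation=cv2.INTER_CUBIC)
b=cv2.resize(w[100:292,160:352],None,fx=2,fy=2,interpolation=cv2.INTER_CUBIC)
cv2.imwrite("pics/crop5.png",np.hstack([b,a]))
E
```

```text
[0.57807249 0.07560056 0.13644917] [-2.2242258  -2.73105973 15.77374846] 0.23559484736875333
scene [0.4776, -0.105, 0.0987] 0.7
top [0.4729, -0.0963, 0.1044] 0.67
gearmotor [ 0.736 -0.076  0.021] 0.87
screwdriver [ 0.749 -0.275  0.021] 0.8
batteries [0.754 0.115 0.02 ] 0.58
```

View pics/crop5.png

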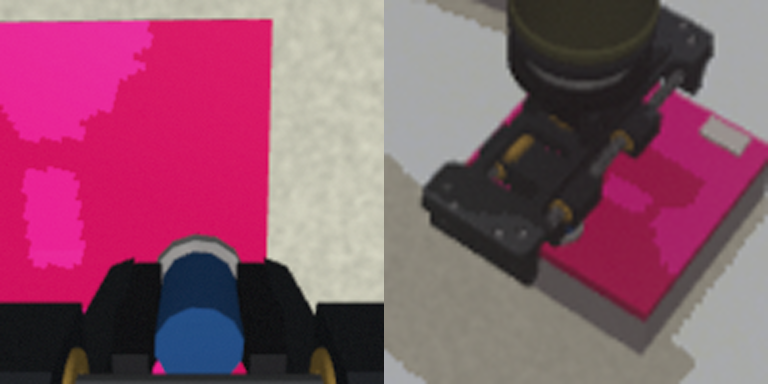

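The collar sits on the lid and no gap shows in the scene crop. The stop is hard, at TCP z 0.1364 against 0.1367 expected, with 16 N of push. The toggle is off, and the bystanders are where they were. Handing in.

```bash
python3 -c "
from plant import r
print(r.finish_job())"
```

```text
the job is handed in; nothing more can be done
None
```

The job is handed in at about 20 s of the 64 s, and no verdict came back: the isolator is off, the lid is shut, and the arm still holds the pin pressed down with about 16 N; the gearmotor, screwdriver and batteries did not move.

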